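Book in returned limit gauges with a code reader and rack them

ROBOT

A 7-joint arm with a two-finger parallel gripper is mounted at the origin on a cart in front of the work surface, level with it; the furniture and walls round the work are solid. World frame = base frame: x ahead of the robot, y to its left, z up, the work surface at z = 0. Lengths are in m, angles in rad, forces in N, time in s.
With the tool pointing down it reaches from about 0.425 to 0.925 m from the base axis. Payload 6.8 kg.
Tool frame: the origin (TCP) lies on the front face of the gripper's body, between the roots of the fingers; the fingertips stand 73 mm ahead of it and the grasp point (between the pads) lies 54 mm ahead of it (env.nose_length is the distance from the TCP to the fingertips, in m); z points along the fingers, y is the line along which they close (so a half turn about z gives the same grasp; the last joint's range is limited). The gripper opens to 85 mm and grips with 20 to 120 N. Pads are 22 mm wide; open, the fingers measure 114 mm over their backs; the gripper's body (76 mm by 85 mm) begins 54 mm behind the grasp point. The pads swing forward as they close: fully open they stand 13 mm farther back than shut.
Start: joints at [1.029, 0.477, 0.022, 1.555, -0.011, 1.109, -0.083], TCP at [0.284, -0.612, 0.304] pointing down, gripper open.
Joint ranges: [-2.96, 2.96], [-0.34, 2.1], [-1.41, 1.46], [0.24, 2.44], [-1.37, 4.51], [0.17, 1.92], [-2.96, 2.96]. Speed limits (rad/s): [2.39, 2.39, 3.14, 3.14, 3.14, 3.14, 3.14].

INTERFACE

Orientations are given as a unit quaternion [w, x, y, z].
In Python, from cell import env, kin, camera, calibration, job gives the robot as it stands. The module is installed in compiled form; this text tells all that it offers. Calls block until the motion is done:
- env.reach(position, orientation): joint-space move of the TCP to a pose.
- env.movel(position, velocity=0.15, rot=None, stop_force=None): straight line of the TCP; rot=None keeps the orientation; velocity is the mean speed in m/s. With stop_force (N) it stops when the force on the tool has changed by that much, and returns True; else False.
- env.goto_joints(angles): joint-space move.
- env.grip(opening, f_grip=None): finger opening in m; f_grip is the grip in N (None keeps the last); returns when the fingers have stopped.
- env.dwell(seconds).
- kin.inverse_kinematics(position, orientation): joint angles nearest the present ones, or None.
- env.get_state(): the state.
- camera(name): name is "scene" or "top" or "wrist"; returns (picture, depth): 400x640x3 uint8, blue, green, red; 400x640 float32, m along the optical axis (not along the pixel's ray), 0 where there is no reading.
- calibration(name): a dict with "fx", "fy", "cx", "cy" (pixels), "rvec" (rotation vector, rad) and "tvec" (3), from world to camera coordinates, as OpenCV has them. Camera axes: x right, y down, z forward; pixel columns grow to the right and rows downward; lengths in m; the calibration is good to about 2 mm. The wrist camera is an equidistant fisheye: a pixel r from the principal point sees the ray r / f radians off the axis. A picture is of the moment at which its call begins: read the wrist's pose just before it. calibration takes no time and is no camera call; for the wrist camera it gives the pose at the moment of the call.
A pose or a line that the arm cannot do raises env.PlanningError and nothing moves.
- job.job_done(): hands the job in; it is judged then, once.
The state is a dict: "time": time; "qpos": joint angles; "joint_velocities": joint speeds; "joint_torque": joint torques, N m; "tcp_pos": TCP position; "orientation": TCP orientation; "force": force on the tool from outside, world axes, zero at the start; "torque": the same for the moment, N m; "opening": finger opening in m; "gripper_force": force on a finger pad.
Only numpy, scipy, OpenCV 4.12 (cv2) and the standard library are available. Lean on these libraries where they do the work, as an engineer would, in place of code of your own. Each camera call takes 0.05 s, during which the arm holds its last target. There are 200 camera calls.

TASK

Book in the limit gauges that lie on the bench (two or three of the red, yellow and blue ones): take the code reader from its dock and, in the order red, yellow, blue, aim it at the barcode on each one's handle, its scan line along the barcode, and hold it steady there for a good second while the gauge still lies on the bench. Then stand the reader back in its dock, and only after that slide each gauge blade first into the slot of its own colour until it is fully home, its handle resting on the rack's base plate. Do not disturb the other things on the bench or knock the reader over.

Things in the scene. Friction and masses are not known exactly. Their poses are not given: they have to be found in the camera images.
- red_handle (a point): Grip point of the loose red limit gauge (0.1 kg, lying flat; None if absent): red handle 60 long x 32 wide x 20 mm high, thin steel blade out of its front. On the centre line, 10 mm above the underside, 20 mm behind the handle's front face. x: along the blade to its tip, y: across, z: up. Blade: 4 mm thick at mid-height, 55 mm long, 36 mm wide (last 20 mm: 24 wide).
- red_label (a point): Centre of the white barcode label (29 x 18 mm) on top of the red gauge's handle, 24.5 mm behind and 10.5 mm above red_handle. x: the long way of the barcode (along the handle), z: up out of the label. None if the gauge is absent.
- red_slot (a point): Centre of the slot mouth in the fixed red-topped block (54 wide, 60 deep, 26 mm high) on the rack. x: level, into the slot; z: up. Slot 41 wide, 12 high, 56 mm deep, its middle 10 mm above the rack's base plate. Gauge fully home: blade in, handle lying on the base plate, its front face against the block; red_handle is then 20 mm in front of this point, same height.
- yellow_handle (a point): Grip point of the loose yellow limit gauge (0.1 kg, lying flat; None if absent): yellow handle 60 long x 32 wide x 20 mm high, thin steel blade out of its front. On the centre line, 10 mm above the underside, 20 mm behind the handle's front face. x: along the blade to its tip, y: across, z: up. Blade: 4 mm thick at mid-height, 55 mm long, 36 mm wide (last 20 mm: 24 wide).
- yellow_label (a point): Centre of the white barcode label (29 x 18 mm) on top of the yellow gauge's handle, 24.5 mm behind and 10.5 mm above yellow_handle. x: the long way of the barcode (along the handle), z: up out of the label. None if the gauge is absent.
- yellow_slot (a point): Centre of the slot mouth in the fixed yellow-topped block (54 wide, 60 deep, 26 mm high) on the rack. x: level, into the slot; z: up. Slot 41 wide, 12 high, 56 mm deep, its middle 10 mm above the rack's base plate. Gauge fully home: blade in, handle lying on the base plate, its front face against the block; yellow_handle is then 20 mm in front of this point, same height.
- blue_handle (a point): Grip point of the loose blue limit gauge (0.1 kg, lying flat; None if absent): blue handle 60 long x 32 wide x 20 mm high, thin steel blade out of its front. On the centre line, 10 mm above the underside, 20 mm behind the handle's front face. x: along the blade to its tip, y: across, z: up. Blade: 4 mm thick at mid-height, 55 mm long, 36 mm wide (last 20 mm: 24 wide).
- blue_label (a point): Centre of the white barcode label (29 x 18 mm) on top of the blue gauge's handle, 24.5 mm behind and 10.5 mm above blue_handle. x: the long way of the barcode (along the handle), z: up out of the label. None if the gauge is absent.
- blue_slot (a point): Centre of the slot mouth in the fixed blue-topped block (54 wide, 60 deep, 26 mm high) on the rack. x: level, into the slot; z: up. Slot 41 wide, 12 high, 56 mm deep, its middle 10 mm above the rack's base plate. Gauge fully home: blade in, handle lying on the base plate, its front face against the block; blue_handle is then 20 mm in front of this point, same height.
- rack: Fixed aluminium base plate 132 (x) x 272 (y) x 8 mm lying on the bench, carrying the three coloured blocks side by side, 88 mm apart, in an order that differs from run to run. Origin: centre of its underside; x: into the slots. It reaches 71 mm out in front of the slot mouths.
- reader_grip (a point): Grip point of the loose code reader (0.25 kg), standing upright: foot 54 (x) x 50 (y) x 10 mm, grey head up to 47 mm, above it an upright orange handle 30 (x) x 26 (y) mm from 47 to 124 mm. The point is on the handle's axis, 90 mm above the underside and over the middle of the foot. x: forward, the way the reader looks, z: up.
- reader_beam (a point): Reader's window: 28.6 mm ahead of the handle's axis, 68.6 mm below reader_grip. z: line of sight, forward and 45 deg down when upright; y: red scan line (level). Reads a barcode within 12 mm of the line of sight, 50 to 110 mm away (80 best), scan line along the barcode's long way (within 0.35 rad, either way round), held for 1 s.
- dock_seat (a point): Centre of the floor of the reader's dock, a fixed black tray 78 (x) x 74 (y) mm: floor 5 mm above the bench, recess 64 (x) x 60 (y) mm inside a rim 9 mm higher than the floor. x: the way the docked reader looks, z: up. In the dock reader_grip is 90 mm above this point.
- oil_bottle: Small yellow-brown bottle with a black cap, 32 mm wide, 77 mm high, standing; origin under its centre. A bystander.
- tape_roll: Roll of black tape lying flat, 67 mm across, 19 mm high; origin under its centre. A bystander.
- marker: Black and white marker pen lying, 129 mm long, 16 mm thick; origin under its centre. A bystander.
- tape_measure_2: Yellow tape measure standing, 34 x 85 x 63 mm high; origin under its centre. A bystander.
There are look-alikes about, which are no part of the job. Leave any pink look-alike of the part that bears blue_handle alone.

How it is judged:
By the outcome, as a careful person would: the job done as asked, in the order asked, and still so for the second after the job is handed in, with the robot touching nothing.
Of gauge_red, gauge_yellow, gauge_blue only 2 to 3 are there at a start; the rules pass over those that are not, and their reading is None.
At some moment in a run one of gauge_red, gauge_yellow, gauge_blue may be knocked a few centimetres aside while the robot is not near it.
It also fails if it takes over 210 s, if anything falls off the work surface, if the arm or the gripper's body presses on something with over 40 N, if the wrist force passes 120 N, or if a joint passes its speed limit or range.

## Working session

There is one attempt and no reset: what is moved stays moved. The work goes in short steps, each a Python script; the robot and the scene stay as the last script left them, time stands still between calls to the robot, and variables do not carry over. Pictures are saved under pics/ and viewed, at most 14 in all, crops included, and the job is handed in when it is done.

```bash
mkdir -p pics
cat > h.py <<'E'
import numpy as np, cv2
from cell import env, kin, camera, calibration, job
from scipy.spatial.transform import Rotation as R
def cal(n):
    c=calibration(n); M=cv2.Rodrigues(np.array(c['rvec'],float))[0]; t=np.array(c['tvec'],float).ravel(); return c,M,t
def ray(n,uv,C=None):
    c,M,t=C or cal(n); uv=np.atleast_2d(uv).astype(float)
    x=(uv[:,0]-c['cx'])/c['fx']; y=(uv[:,1]-c['cy'])/c['fy']
    if n=='wrist':
        r=np.hypot(x,y)+1e-12; d=np.c_[np.sin(r)*x/r,np.sin(r)*y/r,np.cos(r)]
    else: d=np.c_[x,y,np.ones_like(x)]
    return -M.T@t, d@M
def plane(n,uv,z,C=None):
    o,d=ray(n,uv,C); return o+d*((z-o[2])/d[:,2])[:,None]
def down(yaw):  # tool z down, tool y at heading yaw (tool y axis)
    y=np.array([np.cos(yaw),np.sin(yaw),0]);z=np.array([0,0,-1.]);x=np.cross(y,z)
    q=R.from_matrix(np.c_[x,y,z]).as_quat(); return [q[3],q[0],q[1],q[2]]
E
python3 - <<'E'
from h import *
for n in ['scene','top','wrist']:
    C=cal(n); p,d=camera(n); cv2.imwrite(f'pics/{n}0.png',p); np.save(f'pics/{n}0d.npy',d)
    print(n,C[0]['fx'],C[0]['cx'],C[0]['cy'],-C[1].T@C[2],C[1][2])
s=env.get_state(); print(s['orientation'],s['tcp_pos'],s['time'],R.from_quat(np.roll(s['orientation'],-1)).as_matrix())
E
```

```text
scene 466.9873061989969 325.8585733153515 200.68793730760868 [-0.54689128  0.78480659  1.07483406] [ 0.68611308 -0.39621478 -0.61013334]
top 385.2362658581636 319.37483463554634 198.52075101797445 [0.25346523 0.17614695 1.32199039] [ 0.23599073 -0.00312523 -0.97175028]
wrist 309.70691628693146 317.3181426402574 197.131432846843 [ 0.34305056 -0.58588972  0.37369873] [-0.23621788 -0.10813246 -0.96566479]
[-7.02688846e-04  9.76574859e-01  2.15176695e-01 -2.03971658e-04] [ 0.28354459 -0.61217382  0.30312969] 0.15 [[ 9.07397897e-01  4.20272014e-01 -7.00791712e-04]
 [ 4.20272587e-01 -9.07396993e-01  1.28467663e-03]
 [-9.59826594e-05 -1.46023642e-03 -9.99998929e-01]]
```

View pics/top0.png

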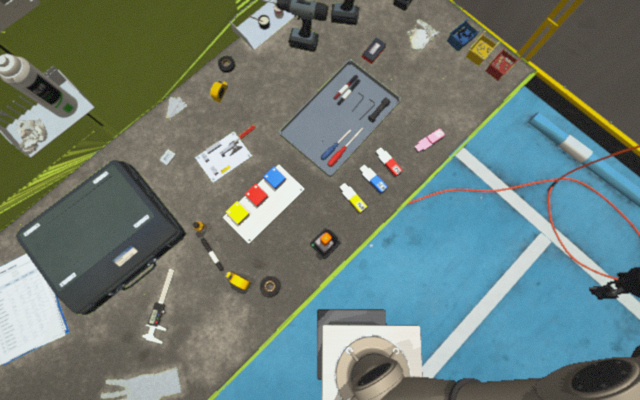

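View pics/scene0.png

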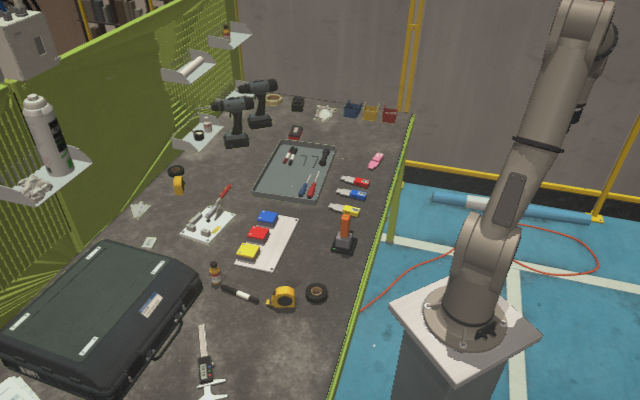

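Top view: loose gauges red (387,162), blue (373,178) and yellow (353,197). A pink look-alike sits at (428,140). The rack blocks are yellow (238,212), red (257,194) and blue (275,177), and the reader in its dock is at (324,241). Other red, yellow or blue things that could be confused are the bins at (480,45), the screwdrivers at (335,150), the tape measure (237,282) and the second tape (218,90). I choose the three small gauges with white labels.

Run:
```python
from h import *
p=cv2.imread('pics/top0.png'); hsv=cv2.cvtColor(p,cv2.COLOR_BGR2HSV)
C=cal('top')
rg={'red':[(0,8),(172,180)],'yellow':[(22,34)],'blue':[(100,116)],'pink':[(150,171)],'orange':[(9,20)]}
for k,v in rg.items():
    m=sum(cv2.inRange(hsv,(a,110,110),(b,255,255)) for a,b in v)
    n,l,s,c=cv2.connectedComponentsWithStats(m)
    for i in range(1,n):
        if s[i,4]>25 and 200<c[i][0]<460 and 100<c[i][1]<300:
            uv=np.argwhere(l==i)[:,::-1].astype(np.float32)
            r=cv2.minAreaRect(uv)
            w=plane('top',uv,0.02 if c[i][0]>330 else .034,C); a=cv2.minAreaRect((w[:,:2]*1000).astype(np.float32))
            print(k,s[i,4],c[i].round(),np.round(a[0]),np.round(a[1]),round(a[2]))
a=np.array([[223,241],[304,190],[290,165],[212,222]]);print(plane('top',[[312,247],[322,257],[340,240],[326,229]],.0))
cv2.imwrite('pics/crop1.png',cv2.resize(p[100:290,200:460],None,fx=3,fy=3,interpolation=cv2.INTER_CUBIC))
```

```text
red 67 [247. 131.] [811. 434.] [15. 65.] 42
red 129 [336. 156.] [728. 111.] [22. 90.] 52
red 113 [392. 166.] [689. -91.] [58. 37.] 40
red 269 [256. 194.] [580. 391.] [61. 56.] 48
yellow 27 [225. 169.] [670. 502.] [10. 33.] 37
yellow 128 [357. 202.] [555.  39.] [58. 38.] 40
yellow 281 [237. 212.] [517. 452.] [65. 52.] 46
yellow 221 [238. 281.] [289. 441.] [80. 34.] 65
blue 67 [328. 151.] [742. 139.] [13. 70.] 47
blue 252 [274. 177.] [642. 331.] [61. 53.] 47
blue 109 [377. 182.] [628. -36.] [58. 34.] 43
blue 85 [444. 238.] [ 432. -249.] [39. 76.] 13
blue 35 [354. 261.] [356.  50.] [14. 60.] 44
blue 36 [334. 282.] [283. 122.] [17. 52.] 38
orange 97 [325. 238.] [429. 151.] [31. 38.] 45
[[0.40335651 0.19583908 0.        ]
 [0.36963217 0.16136627 0.        ]
 [0.42821885 0.09975945 0.        ]
 [0.46603797 0.14809674 0.        ]]
```

View pics/crop1.png

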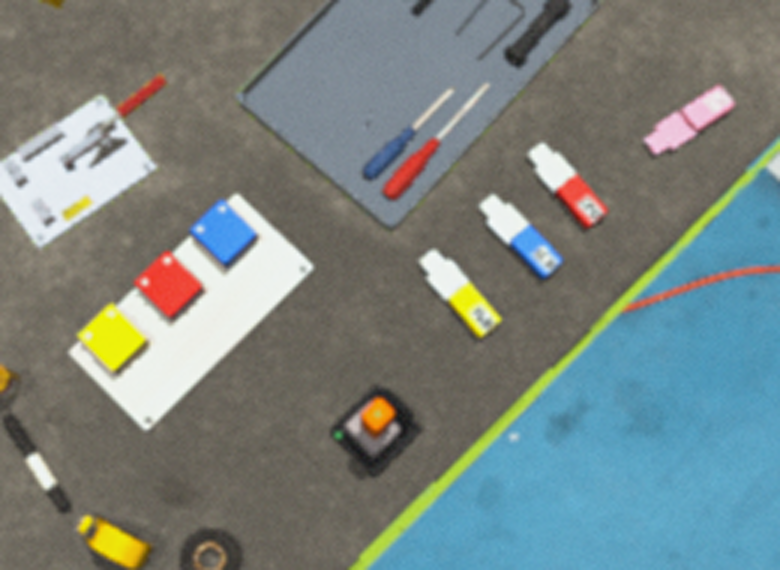

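Run:
```python
from h import *
s=env.get_state()
for nm,pos,yaw in [('A',[.58,.10,.38],np.radians(-45)),('B',[.43,.16,.30],np.radians(-45))]:
    done=False
    for y in (yaw,yaw+np.pi):
        q=kin.inverse_kinematics(pos,down(y)); print(nm,np.degrees(y),None if q is None else np.round(q,2))
        if q is not None and not done and abs(q[6])<2.5:
            env.reach(pos,down(y)); done=True
    C=cal('wrist'); p,d=camera('wrist'); cv2.imwrite(f'pics/w{nm}.png',p); np.savez(f'pics/w{nm}.npz',d=d,M=C[1],t=C[2])
print(env.get_state()['time'],np.round(env.get_state()['qpos'],2))
```

```text
A -45.0 [ 0.19  0.33 -0.6   1.64  0.2   1.23 -1.23]
A 135.0 [ 0.19  0.33 -0.6   1.64  0.2   1.23 -1.23]
B -45.0 [ 0.13  0.18 -0.69  2.02  0.14  0.98 -1.41]
B 135.0 [ 0.54  0.33 -1.2   2.    0.35  1.05  1.53]
3.7333 [ 0.13  0.19 -0.69  2.02  0.14  0.98 -1.41]
```

View pics/wA.png

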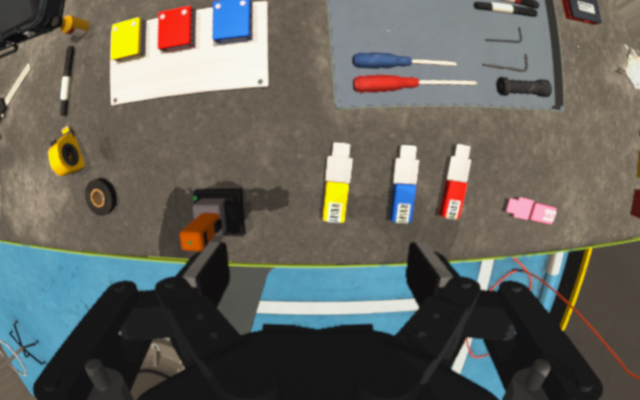

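View pics/wB.png

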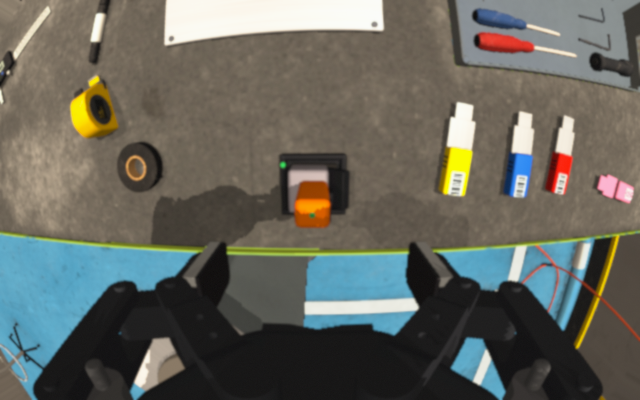

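Run:
```python
from h import *
s=env.get_state(); print(R.from_quat(np.roll(s['orientation'],-1)).as_matrix().round(3), down(np.radians(-45)))
print(s['tcp_pos'])
```

```text
[[ 0.708  0.706  0.002]
 [ 0.706 -0.708  0.001]
 [ 0.003  0.001 -1.   ]] [np.float64(0.0), np.float64(0.9238795325112867), np.float64(0.3826834323650898), np.float64(0.0)]
[0.43213826 0.15967914 0.30106023]
```

Run:
```python
import cv2,numpy as np
a=cv2.imread('pics/wB.png')[140:240,260:370];b=cv2.imread('pics/wA.png')[170:270,160:270]; c=cv2.imread('pics/scene0.png')[200:265,315:375]
f=lambda i:cv2.resize(i,(400,400),interpolation=cv2.INTER_CUBIC)
cv2.imwrite('pics/z.png',np.hstack([f(a),f(b)]))
cv2.imwrite('pics/z.png',cv2.resize(np.hstack([f(a),f(b),f(c)]),(798,266)))
```

```text
(no output)
```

View pics/z.png

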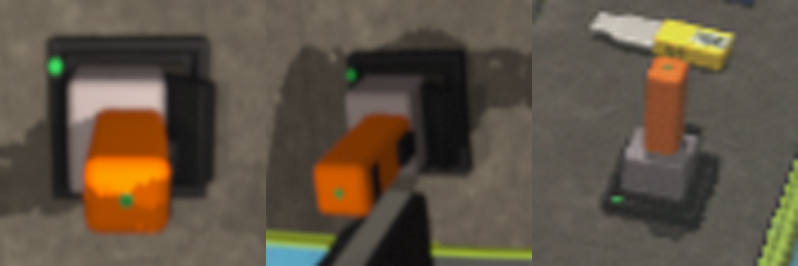

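The front is dark (window and trigger) and faces image right in wB, heading about -45°. wB shows the dock at (280–347, 153–215) and the handle-top dot at (312,215). wA shows the gauges at (336,200), (403,200) and (453,200).

```bash
cat >> h.py <<'E'
RG={'red':[(0,8),(172,180)],'yellow':[(22,34)],'blue':[(100,116)]}
def gauge(p,C,col,near,cam='wrist',z=.019,zr=None,tol=.06):
    """centre (mm, xy) and rect of colour blob nearest 'near' (m)"""
    hsv=cv2.cvtColor(p,cv2.COLOR_BGR2HSV)
    m=sum(cv2.inRange(hsv,(a,110,90),(b,255,255)) for a,b in RG[col])
    n,l,s,c=cv2.connectedComponentsWithStats(m); best=None
    for i in range(1,n):
        if s[i,4]<60: continue
        w=plane(cam,np.argwhere(l==i)[:,::-1],z,C)[:,:2]
        a=cv2.minAreaRect((w*1000).astype(np.float32)); dd=np.hypot(*(np.array(a[0])/1000-near))
        if dd<tol and (best is None or dd<best[0]):
            b=cv2.boxPoints(a); e=[b[1]-b[0],b[2]-b[1]]; L=[np.hypot(*x) for x in e]
            e=e[int(np.argmax(L))]; h=np.arctan2(e[1],e[0])
            if np.cos(h-np.pi/4)<0: h+=np.pi
            h=(h+np.pi)%(2*np.pi)-np.pi
            best=(dd,np.array(a[0])/1000,sorted(L),h)
    return best
E
python3 - <<'E'
from h import *
def ld(n):
    z=np.load(f'pics/{n}.npz'); return cv2.imread(f'pics/{n}.png'),(calibration('wrist'),z['M'],z['t'])
for im in ('wA','wB'):
    p,C=ld(im)
    for k,n in {'red':(.68,-.1),'yellow':(.545,.03),'blue':(.62,-.045)}.items():
        g=gauge(p,C,k,n); print(im,k,g and (g[1].round(4),np.round(g[2],1),round(np.degrees(g[3]),1)))
    if im=='wA':
      for k,n in {'red':(.58,.39),'yellow':(.517,.452),'blue':(.64,.33)}.items():
        g=gauge(p,C,k,n,z=.034); print(im,k,g and (g[1].round(4),np.round(g[2],1),round(np.degrees(g[3]),1)))
f=lambda q:[[260+u*110/266,140+v*100/266] for u,v in q]
p,C=ld('wB')
print(plane('wrist',f([(125,200)]),.129,C).round(4)); 
w=plane('wrist',f([(48,38),(207,35),(213,187),(50,195)]),.014,C);print(w.round(4),w.mean(0))
E
```

```text
wA red (array([ 0.6898, -0.0907]), array([39.5, 61.2], dtype=float32), np.float32(38.1))
wA yellow (array([0.5574, 0.0379]), array([35.6, 62.1], dtype=float32), np.float32(39.0))
wA blue (array([ 0.628 , -0.0357]), array([33.8, 59. ], dtype=float32), np.float32(43.1))
wA red (array([0.5812, 0.3897]), array([58.3, 63.3], dtype=float32), np.float32(46.3))
wA yellow (array([0.5178, 0.4508]), array([59.5, 63.6], dtype=float32), np.float32(46.1))
wA blue (array([0.644, 0.329]), array([55.4, 61.3], dtype=float32), np.float32(46.2))
wB red (array([ 0.6876, -0.0877]), array([49.1, 59.7], dtype=float32), np.float32(38.1))
wB yellow (array([0.5557, 0.0398]), array([40.8, 59.9], dtype=float32), np.float32(39.4))
wB blue (array([ 0.6277, -0.0355]), array([37.3, 58.3], dtype=float32), np.float32(45.0))
[[0.418  0.1511 0.129 ]]
[[0.4164 0.2043 0.014 ]
 [0.4713 0.151  0.014 ]
 [0.4253 0.0988 0.014 ]
 [0.3647 0.1541 0.014 ]] [0.41941209 0.15204782 0.014     ]
```

Run:
```python
from h import *
look=np.radians(-44)
for off in (-90,90):
    yw=look+np.radians(off)
    for P in ([.418,.1515,.25],[.625,-.032,.2],[.49,.093,.2]):
        q=kin.inverse_kinematics(P,down(yw)); print(off,P,None if q is None else np.round(q,2))
env.grip(.085,40)
yw=look-np.pi/2
env.reach([.418,.1515,.27],down(yw)); s=env.get_state()
print(R.from_quat(np.roll(s['orientation'],-1)).as_matrix().round(2)[:,1],np.round(s['qpos'],2),s['tcp_pos'],s['time'])
C=cal('wrist'); p,d=camera('wrist'); cv2.imwrite('pics/wC.png',p); np.savez('pics/wC.npz',M=C[1],t=C[2])
```

```text
-90 [0.418, 0.1515, 0.25] [-0.06  0.2  -0.48  2.11  0.12  0.85 -2.95]
-90 [0.625, -0.032, 0.2] [ 0.15  0.52 -0.27  1.75  0.17  0.89 -2.53]
-90 [0.49, 0.093, 0.2] [-0.    0.35 -0.37  2.05  0.18  0.77 -2.82]
90 [0.418, 0.1515, 0.25] [ 0.31  0.28 -0.9   2.09  0.28  0.89  0.05]
90 [0.625, -0.032, 0.2] [ 0.49  0.62 -0.75  1.73  0.5   0.99  0.35]
90 [0.49, 0.093, 0.2] [ 0.36  0.45 -0.83  2.02  0.44  0.85  0.09]
[-0.69 -0.72 -0.  ] [-0.04  0.17 -0.49  2.09  0.1   0.9  -2.93] [0.41815791 0.15156625 0.27008826] 5.3083
```

View pics/wC.png

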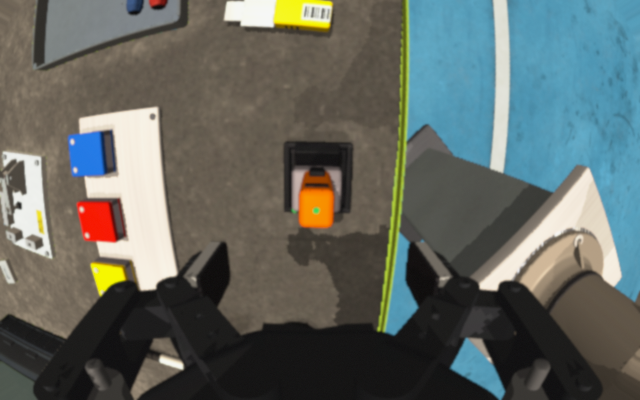

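wC shows the reader's dark window and trigger facing image up, towards the yellow gauge, which confirms heading -44°. The handle-top dot is at (316,211). Wrist joint 7 is near its limit here, so I'll use the half-turned grasp.

Run:
```python
from h import *
z=np.load('pics/wC.npz');C=(calibration('wrist'),z['M'],z['t'])
a=plane('wrist',[(316.5,211)],.129,C)[0]; print(a)
P=np.array([(a[0]+.418)/2,(a[1]+.1515)/2]); look=np.radians(-44); yw=look+np.pi/2
print(P)
env.reach([*P,.27],down(yw)); print(np.round(env.get_state()['qpos'],2))
print(env.movel([*P,.150],.1,stop_force=15))
print(env.grip(0.0,40)); s=env.get_state(); print(s['opening'],s['gripper_force'],s['tcp_pos'],s['force'])
np.save('grasp.npy',s['tcp_pos'])
env.movel([*s['tcp_pos'][:2],.25],.1)
s=env.get_state(); print(s['opening'],s['force'],s['time'])
p,d=camera('top'); cv2.imwrite('pics/t1.png',p); C=cal('top')
for k,n in {'red':(.688,-.09),'yellow':(.556,.039),'blue':(.628,-.036)}.items():
    g=gauge(p,C,k,n,'top'); print(k,g and (g[1].round(4),np.round(g[2],1),round(np.degrees(g[3]),1)))
```

```text
[0.41739201 0.15181842 0.129     ]
[0.41769601 0.15165921]
[ 0.52  0.33 -1.17  2.06  0.37  0.98 -0.04]
False
False
0.02559970718913744 45.24783432483673 [0.41787105 0.15177173 0.15015068] [0.47375868 0.04752029 1.46173865]
0.02542966024786504 [ 0.55317032 -0.81179579 -2.8990507 ] 10.875
red (array([ 0.688, -0.091]), array([37.9, 61.1], dtype=float32), np.float32(37.2))
yellow (array([0.5657, 0.0293]), array([22.1, 59.6], dtype=float32), np.float32(54.6))
blue (array([ 0.627 , -0.0349]), array([36.3, 57.7], dtype=float32), np.float32(43.4))
```

```bash
cat >> h.py <<'E'
def read(c,h):
    c=np.array(c); u=np.array([np.cos(h),np.sin(h)]); lab=c-.0145*u
    lk=h-np.pi/2; l=np.array([np.cos(lk),np.sin(lk)]); ax=lab-.0852*l
    env.reach([*ax,.235],down(h)); env.movel([*ax,.2007],.1)
E
python3 - <<'E'
from h import *
read((.6885,-.0905),np.radians(38)); env.dwell(1.6)
s=env.get_state(); print(s['tcp_pos'],np.round(s['qpos'],2),s['time'])
for n in('top','scene'):
    C=cal(n);p,d=camera(n); cv2.imwrite(f'pics/{n}2.png',p)
    for k,nn in {'red':(.688,-.09),'yellow':(.556,.039),'blue':(.628,-.036)}.items():
        g=gauge(p,C,k,nn,n); print(n,k,g and (g[1].round(4),np.round(g[2],1),round(np.degrees(g[3]),1)))
p=cv2.imread('pics/top2.png')[110:260,280:440];q=cv2.imread('pics/scene2.png')[130:280,280:440]
cv2.imwrite('pics/z2.png',cv2.resize(np.hstack([p,q]),(800,375),interpolation=cv2.INTER_CUBIC))
E
```

```text
[ 0.62463082 -0.03228926  0.20070988] [ 0.58  0.68 -0.9   1.72  0.6   1.04  0.13] 14.0917
top red None
top yellow (array([0.5546, 0.0381]), array([38.8, 60.5], dtype=float32), np.float32(38.9))
top blue None
scene red None
scene yellow (array([0.5496, 0.0464]), array([53.7, 61.4], dtype=float32), np.float32(40.7))
scene blue (array([ 0.6208, -0.0272]), array([51.6, 58.3], dtype=float32), np.float32(42.2))
```

View pics/z2.png

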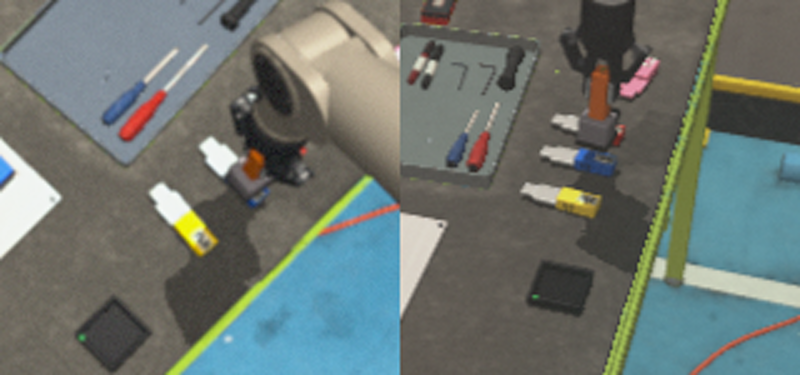

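The reader stands at the red gauge with everything else undisturbed, yellow at (185,220) and blue behind the reader. The dock is empty at (112,335). Next is yellow.

```bash
cat > look.py <<'E'
from h import *
NEAR={'red':(.688,-.09),'yellow':(.556,.039),'blue':(.628,-.036)}
def look(tag):
    for n in('top','scene'):
        C=cal(n);p,d=camera(n); cv2.imwrite(f'pics/{n}_{tag}.png',p)
        for k,nn in NEAR.items():
            g=gauge(p,C,k,nn,n); print(n,k,g and (g[1].round(4),np.round(g[2],1),round(np.degrees(g[3]),1)))
E
python3 - <<'E'
from look import *
env.movel([*env.get_state()['tcp_pos'][:2],.235],.1)
read((.556,.0388),np.radians(39)); env.dwell(1.6)
s=env.get_state(); print(s['tcp_pos'],s['time']); look('y')
E
```

```text
[0.49111006 0.09587351 0.2006925 ] 17.5417
top red (array([ 0.6877, -0.0906]), array([39.5, 59.1], dtype=float32), np.float32(42.6))
top yellow None
top blue None
scene red None
scene yellow None
scene blue None
```

Run:
```python
from look import *
env.movel([*env.get_state()['tcp_pos'][:2],.235],.1)
read((.6278,-.0355),np.radians(43.5)); env.dwell(1.6)
s=env.get_state(); print(s['tcp_pos'],s['time']); look('b')
p=cv2.imread('pics/top_b.png')[110:260,280:440];q=cv2.imread('pics/scene_b.png')[130:280,280:440];r=cv2.imread('pics/scene_y.png')[130:280,280:440]
cv2.imwrite('pics/z3.png',cv2.resize(np.hstack([p,q,r]),(798,249),interpolation=cv2.INTER_CUBIC))
```

```text
[0.55864316 0.01630906 0.2007121 ] 20.725
top red None
top yellow (array([0.5523, 0.0487]), array([33.9, 65.2], dtype=float32), np.float32(15.1))
top blue None
scene red None
scene yellow (array([0.549 , 0.0459]), array([53.7, 63. ], dtype=float32), np.float32(40.7))
scene blue None
```

View pics/z3.png

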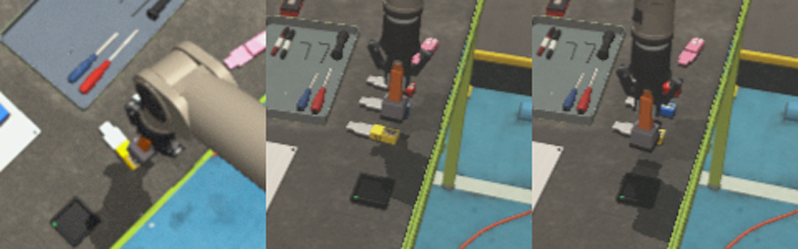

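All three gauges are still in place and the reader has been aimed at each. Now I'll dock the reader.

Run:
```python
from look import *
g=np.load('grasp.npy'); yw=np.radians(46)
env.movel([*env.get_state()['tcp_pos'][:2],.25],.15)
env.reach([*g[:2],.25],down(yw)); look('d')
env.movel([*g[:2],.17],.1); print(env.movel([*g[:2],.1495],.03,stop_force=8)); print(env.get_state()['tcp_pos'])
env.grip(.085); env.dwell(.2)
env.movel([*g[:2],.29],.12)
env.reach([.46,.16,.36],down(np.radians(-45)))
C=cal('wrist');p,d=camera('wrist'); cv2.imwrite('pics/wD.png',p); np.savez('pics/wD.npz',M=C[1],t=C[2])
for k,n in NEAR.items():
    q=gauge(p,C,k,n); print(k,q and (q[1].round(4),np.round(q[2],1),round(np.degrees(q[3]),1)))
print(env.get_state()['time'])
```

```text
top red (array([ 0.6876, -0.091 ]), array([38.4, 60.3], dtype=float32), np.float32(37.2))
top yellow (array([0.5657, 0.0293]), array([22.1, 59.6], dtype=float32), np.float32(54.6))
top blue (array([ 0.627 , -0.0349]), array([36.3, 57.7], dtype=float32), np.float32(43.4))
scene red None
scene yellow None
scene blue None
True
[0.41780091 0.15190752 0.14990696]
red (array([ 0.6887, -0.09  ]), array([43.5, 60.7], dtype=float32), np.float32(38.1))
yellow (array([0.5559, 0.0388]), array([39. , 61.2], dtype=float32), np.float32(40.0))
blue (array([ 0.6279, -0.0355]), array([34.5, 57.9], dtype=float32), np.float32(42.4))
27.2417
```

View pics/wD.png

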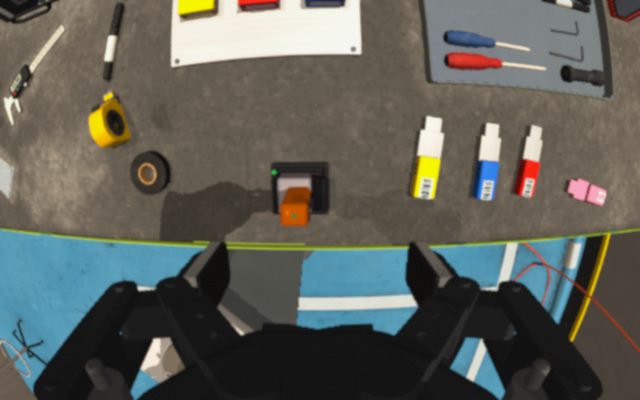

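The reader is docked at (297,190) and upright, and the gauges are unmoved. Next is a close look over the rack.

Run:
```python
from look import *
RK={'red':(.580,.391),'yellow':(.517,.452),'blue':(.643,.33)}
for i,(P,z) in enumerate([((.525,.335),.30),((.50,.31),.25)]):
    env.reach([*P,z],down(np.radians(-44)))
    C=cal('wrist');p,d=camera('wrist'); cv2.imwrite(f'pics/wE{i}.png',p)
    np.savez(f'pics/wE{i}.npz',M=C[1],t=C[2],d=d)
    print(-C[1].T@C[2])
    cs={}
    for k,n in RK.items():
        q=gauge(p,C,k,n,z=.034,tol=.03); cs[k]=q[1]; print(k,q[1].round(4),np.round(q[2],1),round(np.degrees(q[3]),1))
    v=cs['blue']-cs['yellow']; print(np.degrees(np.arctan2(v[1],v[0]))+90,np.hypot(*v))
p=cv2.imread('pics/wE0.png'); cv2.imwrite('pics/z4.png',p)
```

```text
[0.57070885 0.37988077 0.37061072]
red [0.581  0.3913] [52.9 60.3] 45.9
yellow [0.518  0.4517] [54.9 61.2] 46.2
blue [0.6434 0.3309] [53.6 59.8] 46.3
46.063179400997 0.17407637882720067
[0.54582177 0.35318128 0.32063839]
red [0.5803 0.3915] [54.2 61.7] 45.7
yellow [0.5177 0.452 ] [55.2 62.5] 46.6
blue [0.6433 0.3308] [53.9 61.3] 45.4
46.0124946638018 0.1745293264646965
```

View pics/z4.png

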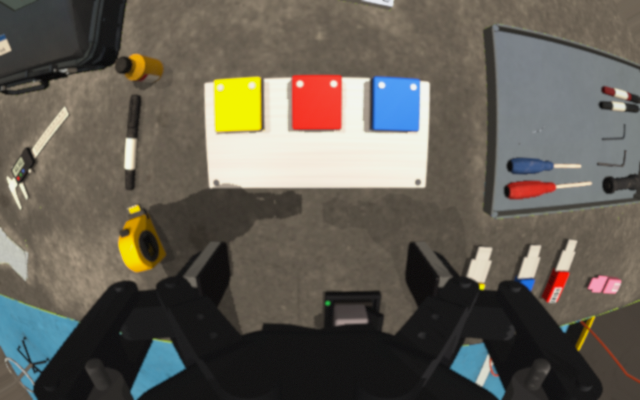

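```bash
cat > ins.py <<'E'
from look import *
U=np.array([np.cos(np.radians(46)),np.sin(np.radians(46))]); YW=np.radians(-44)
BLK={'red':np.array([.5808,.3914])}; V=np.array([-U[1],U[0]])*.088
BLK['yellow']=BLK['red']+V; BLK['blue']=BLK['red']-V
ZG=.077
def f(): return np.round(env.get_state()['force'],1)
def pick(c,h):
    u=np.array([np.cos(h),np.sin(h)]); g=np.array(c)+.010*u
    env.grip(.055,40); env.reach([*g,.16],down(h-np.pi/2))
    print('down',env.movel([*g,ZG],.08,stop_force=10),env.get_state()['tcp_pos'])
    env.grip(0.0,40); s=env.get_state(); print('open',s['opening'],s['gripper_force'],s['tcp_pos'])
    env.movel([*g,.19],.12); print('held',env.get_state()['opening'])
def insert(col):
    m=BLK[col]-.030*U; a=m-.092*U
    env.reach([*a,.19],down(YW)); z=ZG+.008+.002
    print('low',env.movel([*a,z],.08,stop_force=10),f())
    b=m-.016*U
    r=env.movel([*b,z],.05,stop_force=12); s=env.get_state()
    print('in',r,'remaining to home mm',round(1000*((m-.02*U-s['tcp_pos'][:2])@U),1),f(),s['opening'])
def release():
    s=env.get_state(); P=s['tcp_pos']
    print('lower',env.movel([*P[:2],P[2]-.003],.02,stop_force=5),env.get_state()['tcp_pos'])
    env.grip(.055); env.dwell(.1); env.movel([*P[:2],.2],.12); print('t',env.get_state()['time'])
E
python3 - <<'E'
from ins import *
env.reach([.62,-.08,.25],down(np.radians(-52)))
C=cal('wrist');p,d=camera('wrist')
for k,n in NEAR.items():
    q=gauge(p,C,k,n); print(k,q and (q[1].round(4),np.round(q[2],1),round(np.degrees(q[3]),1)))
q=gauge(p,C,'red',NEAR['red'])
if np.hypot(*(q[1]-NEAR['red']))<.006:
    pick((q[1]+np.array([.6885,-.0905]))/2,q[3]); insert('red')
E
```

```text
red (array([ 0.6906, -0.0919]), array([34.1, 59.5], dtype=float32), np.float32(38.9))
yellow (array([0.5589, 0.0361]), array([38.6, 59.7], dtype=float32), np.float32(39.2))
blue (array([ 0.6283, -0.0364]), array([33.2, 58.9], dtype=float32), np.float32(42.1))
down False [ 0.69780391 -0.0848755   0.07765835]
open 0.030761964093116954 41.35262489318848 [ 0.69785989 -0.08491311  0.07787076]
held 0.031049986753558634
low False [0.6 0.3 0.4]
in True remaining to home mm 0.6 [-0.7 -1.8  4. ] 0.031003065188386116
```

Run:
```python
from ins import *
release()
env.reach([.48,.29,.26],down(YW))
C=cal('wrist');p,d=camera('wrist'); cv2.imwrite('pics/r1.png',p)
q=gauge(p,C,'red',BLK['red']-.06*U,z=.028,tol=.03); print(q, ((BLK['red']-.03*U-q[1])@U)*1000 if q else 0)
cv2.imwrite('pics/z5.png',cv2.resize(p[40:300,120:500],(760,520)))
look('r1')
```

```text
lower True [0.54574987 0.35529802 0.08585411]
t 39.825
None 0
top red None
top yellow None
top blue (array([ 0.6269, -0.035 ]), array([36.3, 57.5], dtype=float32), np.float32(43.4))
scene red None
scene yellow (array([0.549 , 0.0457]), array([51.5, 64.7], dtype=float32), np.float32(37.3))
scene blue (array([ 0.6202, -0.0277]), array([51.6, 59.9], dtype=float32), np.float32(42.2))
```

View pics/z5.png

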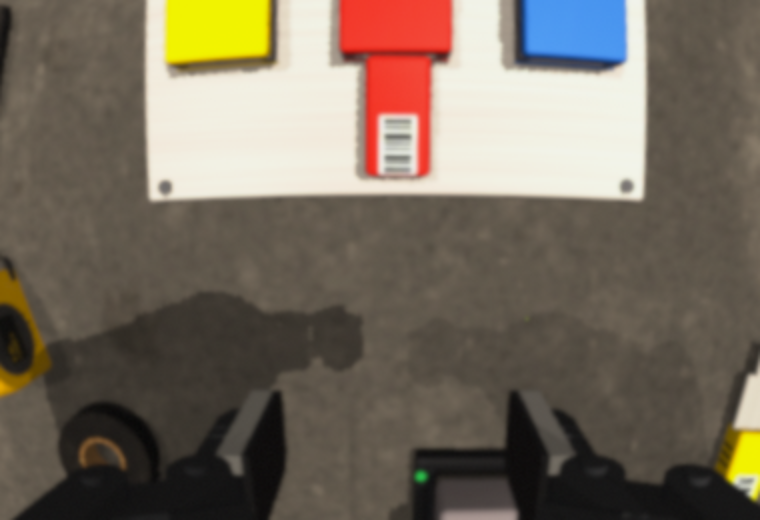

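The red gauge sits square in the red slot, with its handle from (398,52) to (398,177) against the block. I'll seat-check it with a gentle push, then do yellow and blue.

```bash
cat >> ins.py <<'E'
def push(col):
    m=BLK[col]-.030*U; a=m-.085*U
    env.grip(0.0,40); env.reach([*a,.2],down(YW)); env.movel([*a,.096],.1,stop_force=10)
    r=env.movel([*(m-.066*U),.096],.03,stop_force=8); s=env.get_state()
    print('push',r,'axis behind mouth mm',round(((m-s['tcp_pos'][:2])@U)*1000,1))
    env.movel([*a,.096],.1); env.movel([*a,.2],.12)
def do(col,hover):
    h0={'yellow':40,'blue':42.5}[col]
    env.grip(.055,40); env.reach([*hover,.25],down(np.radians(h0-90)))
    C=cal('wrist');p,d=camera('wrist'); q=gauge(p,C,col,NEAR[col]); print(col,q)
    if q is None or np.hypot(*(q[1]-NEAR[col]))>.008 or not 57<q[2][1]<64: print('MOVED?'); cv2.imwrite('pics/mv_%s.png'%col,p); return
    pick(q[1],q[3]); insert(col)
E
python3 - <<'E'
from ins import *
push('red')
do('yellow',(.52,.0))
E
```

```text
push True axis behind mouth mm 70.3
yellow (np.float64(0.0018393596966242273), array([0.55708954, 0.03751806]), [np.float32(33.98863), np.float32(59.808075)], np.float32(0.691468))
down False [0.56516344 0.04404192 0.07749169]
open 0.03094793697714503 40.9283584356308 [0.56523657 0.04393409 0.0776486 ]
held 0.031157179712275045
low False [-0.3 -0.1 -0.2]
in True remaining to home mm 0.6 [ 0.4 -0.4  3.8] 0.03096486359959194
```

Run:
```python
from ins import *
release(); push('yellow')
do('blue',(.59,-.075))
```

```text
lower True [0.48215144 0.41640915 0.08573585]
t 55.525
push True axis behind mouth mm 70.4
blue (np.float64(0.0006811708292281562), array([ 0.6285368 , -0.03641933]), [np.float32(31.951702), np.float32(57.864788)], np.float32(0.73744345))
down False [ 0.63634614 -0.02957599  0.07757011]
open 0.03098972695515992 41.27779841423035 [ 0.63640474 -0.02961465  0.07771557]
held 0.031379061998008814
low False [ 0.1  0.  -0.1]
in True remaining to home mm -0.1 [-0.4 -1.2  4.6] 0.031081463630521992
```

Run:
```python
from ins import *
release(); push('blue')
env.grip(.085); env.reach([.47,.26,.32],down(YW))
p,d=camera('wrist'); cv2.imwrite('pics/fin.png',p); print(env.get_state()['time'])
```

```text
lower True [0.60934398 0.29459978 0.08581802]
t 70.8917
push True axis behind mouth mm 70.0
76.35
```

View pics/fin.png

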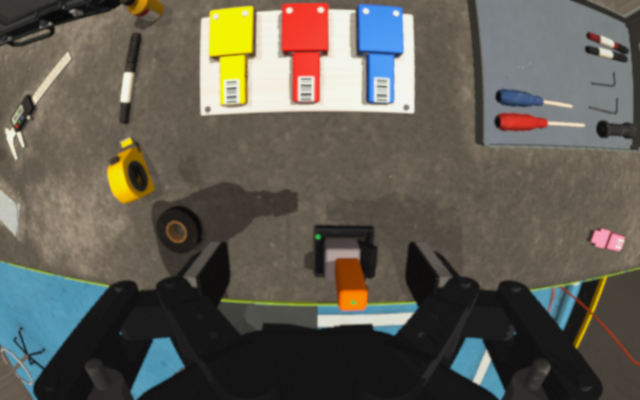

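All three gauges are home at (233,80), (305,80) and (380,80). The reader stands in its dock at (345,255) and the bystanders are untouched.

```bash
python3 -c "
from h import *
print(job.job_done())"
```

```text
the job is handed in; nothing more can be done
None
```

I handed the job in at about 76 s: the reader was held 1.6 s at the red, yellow and blue barcodes in that order, then docked, and all three gauges are pushed fully home in their own slots, though the interface gave no read confirmation or verdict.

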